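# Put the motor and the fuse holder away with their own kind

## Task

Put away the two parts standing loose on the desk between the two divided grey bins: the motor goes into the free cell of the bin that already holds motors, the fuse holder into the free cell of the bin that already holds fuse holders. Set each one down upright on the floor of its cell, shaft or terminal up, one part per cell, without dropping it. Leave the parts already stored and everything else on the desk where they are.

Things in the scene. Friction and masses are not known exactly. Their poses are not given: they have to be found in the camera images.
- motor: Brushless motor, upright: plain copper-coloured can 38 mm across from 8 to 58 mm height, on a 34 mm aluminium foot, with an 8 mm steel shaft reaching 70 mm. Origin: centre of its underside; z up along the shaft. About 170 g. This is the one standing on the desk between the two bins, to be put away.
- fuse_holder: Fuse holder, upright: straight green glass barrel between two ribbed black end caps, 34 mm across up to 64 mm height, with a stepped metal terminal (16, then 10 mm across) reaching 72 mm. Origin: centre of its underside; z up along the barrel. About 90 g. This is the one standing on the desk between the two bins, to be put away.
- motor_bin: Grey bin fixed to the desk, holding two motors and one free cell; left or right. 184 (x) x 64 (y) x 30 mm high, walls and floor 4 mm. Dividers as high as the walls make three 56 mm square cells, centres at x -60, 0, +60 mm. Flap folded down outside the +y wall, 16 mm out, below the rim. Origin: centre of underside. Close the fingers along its y, tips above the rim.
- fuse_bin: Grey bin fixed to the desk, holding two fuse holders and one free cell; left or right. 184 (x) x 64 (y) x 30 mm high, walls and floor 4 mm. Dividers as high as the walls make three 56 mm square cells, centres at x -60, 0, +60 mm. Flap folded down outside the +y wall, 16 mm out, below the rim. Origin: centre of underside. Close the fingers along its y, tips above the rim.
- stored_motor_a: Brushless motor, upright: plain copper-coloured can 38 mm across from 8 to 58 mm height, on a 34 mm aluminium foot, with an 8 mm steel shaft reaching 70 mm. Origin: centre of its underside; z up along the shaft. About 170 g. Already stored in a cell of the motor bin; stays there.
- stored_fuse_a: Fuse holder, upright: straight green glass barrel between two ribbed black end caps, 34 mm across up to 64 mm height, with a stepped metal terminal (16, then 10 mm across) reaching 72 mm. Origin: centre of its underside; z up along the barrel. About 90 g. Already stored in a cell of the fuse holder bin; stays there.
- stored_motor_b: Brushless motor, upright: plain copper-coloured can 38 mm across from 8 to 58 mm height, on a 34 mm aluminium foot, with an 8 mm steel shaft reaching 70 mm. Origin: centre of its underside; z up along the shaft. About 170 g. Already stored in a cell of the motor bin; stays there.
- stored_fuse_b: Fuse holder, upright: straight green glass barrel between two ribbed black end caps, 34 mm across up to 64 mm height, with a stepped metal terminal (16, then 10 mm across) reaching 72 mm. Origin: centre of its underside; z up along the barrel. About 90 g. Already stored in a cell of the fuse holder bin; stays there.
- camera_mount: Bystander: translucent purple U-shaped camera mount, 30 x 36 x 28 mm high, on the desk between the bins. Origin: centre of its underside.
- receiver: Bystander: black plastic receiver housing, 28 x 46 x 14 mm high, on the desk between the bins. Origin: centre of its underside.
- flight_board: Bystander: flight controller board, 40 x 40 x 10 mm high, beyond the bins. Origin: centre of its underside.
- battery: Bystander: battery pack, 36 x 76 x 28 mm high with a small plug at one end, beyond the bins. Origin: centre of its underside.
- screw_jar: Bystander: clear jar with steel cap, 52 mm across, 60 mm high, to the left. Origin: centre of its underside.
- propeller: Bystander: black three-blade propeller lying flat, 124 mm across, 8 mm high, beyond the bins. Origin: centre of its underside.
- hex_driver: Bystander: screwdriver 170 mm long lying to the right, along its x. Origin: under its middle.
Not all that is in view belongs to the job. What is shaped like the fuse_holder but red or yellow is not meant. Leave any blue look-alike of the stored_fuse_a alone.

How it is judged:
By the outcome, as a careful person would: the job done as asked, in the order asked, and still so for the second after the job is handed in, with the robot touching nothing.
It also fails if it takes over 46 s, if anything falls off the work surface, if the arm or the gripper's body presses on something with over 40 N, if the wrist force passes 120 N, or if a joint passes its speed limit or range.

## Robot

A 6-joint arm with a two-finger parallel gripper is mounted at the origin on the work surface. World frame = base frame: x ahead of the robot, y to its left, z up, the work surface at z = 0. Lengths are in mm, angles in rad, forces in N, time in s.
With the tool pointing down it reaches from about 350 to 975 mm from the base axis. Payload 7.1 kg.
Tool frame: the origin (TCP) lies at the very end of the fingers, on their centre line; the grasp point (between the pads) lies 19 mm behind it; z points along the fingers, y is the line along which they close (so a half turn about z gives the same grasp; the last joint's range is limited). The gripper opens to 88 mm and grips with 3 to 60 N. Pads are 20 mm wide; open, the fingers measure 115 mm over their backs; the gripper's body (75 mm by 178 mm) begins 61 mm behind the grasp point.
Start: joints at [1.212, 0.423, 1.63, -0, 1.089, -0.019], TCP at [208.279, 589.258, 222.675] pointing down, gripper open.
Joint ranges: [-3, 3], [-0.9, 2.11], [0.09, 2.58], [-1.31, 4.45], [0.11, 2.69], [-2.54, 2.54]. Speed limits (rad/s): [2.39, 2.39, 3.01, 3.14, 3.14, 3.14].

## Interface

Orientations are given as a rotation vector (axis times angle).
In Python, from workcell import ctrl, optics gives the robot as it stands.
- The arm moves only by the shell command python3 -m jog 'ROWS'. ROWS is JSON, a list of rows, each a list of 7 numbers: the shift along the tool's x, y, z in units of 40 mm (1.0 is 40 mm), then the turn, a rotation vector about the tool's x, y, z in units of 6 degrees (1.0 is 6 degrees), then the opening, from 0 (shut) to 1 (fully open). A call has 1 to 20 rows; each row shifts and turns the commanded pose from where the row before left it, along the tool's axes as they then stand; what a row does not reach is not made up. A row lasts 1/10 s, in which the tool goes at most 50 mm and 8.59 degrees, less where a joint would pass 70% of its speed; a pose out of reach is approached as far as the arm can. A call is refused whole if a number of a shift passes 1 or a number of a turn 1, either way. A call with a gripper value outside its range is refused whole. The fingers move at their own pace and stop on an object; the grip force is fixed at half the most. Time passes only in rows, so rows that do not move let the fingers close. It gives the time, the measured TCP pose, the force, the opening and the grip force at its end, in the units of the state.
- ctrl.get_obs(): the state, without advancing time (a new reading comes with each control period).
- optics.get_image(name): name is "scene" or "top" or "wrist"; returns the picture (384x512x3 uint8, red, green, blue); there is no depth.
- optics.camera_model(name): a dict with "fov_y" (degrees; the focal length in pixels is half the picture's height over the tangent of half this angle, whatever the lens; pixels are square), "cx", "cy" (the principal point, pixels), "view" (4x4, takes a point from world to camera coordinates); the wrist camera has in their place "hand_eye" (4x4, takes a point from camera to tool coordinates, whose origin is the TCP and whose axes are the flange's). Camera axes: x right, y up, looking along -z (the intrinsics and any distortion apply to the point x, -y, -z); pixel columns grow to the right and rows downward; lengths in mm; the calibration is good to about 2 mm. The wrist camera is an equidistant fisheye: a pixel r from the principal point sees the ray r / f radians off the axis. A picture is of the moment at which its call begins: read the wrist's pose just before it. camera_model takes no time and is no camera call.
- ctrl.close_job(): hands the job in; it is judged then, once.
Trained networks look in the newest picture that a camera, given by its name, has taken for a name from the list of things; names that differ only in an ending like _2 or _b are one class to them, and where a whole thing is asked for, a point or a joint stands for the part that bears it (a point fixed in the world has none). Each returns a list of dicts, best first, with "conf" (0 to 1); they miss things now and then, are a little off and sometimes report something else, mostly with a low value. They report only what shows in the picture. A call takes as long as a camera call. They do not tell look-alikes from the thing itself.
- optics.masks_of(target, camera): "pixels" (384x512 bool, what is visible of it) and "extent" ([centre column, centre row, width, height] in pixels, round what is visible of it).
The state is a dict: "t": time; "qpos": joint angles; "qvel": joint speeds; "joint_torque": joint torques, N m; "ee_pos": TCP position; "orientation": TCP orientation; "ft_force": force on the tool from outside, world axes, zero at the start; "moment": the same for the moment, N m; "width": finger opening in mm; "grasp_force": force on a finger pad.
Only numpy, scipy, OpenCV 4.12 (cv2) and the standard library are available. Lean on these libraries where they do the work, as an engineer would, in place of code of your own. Each camera call takes 0.05 s, during which the arm holds its last target. There are 200 camera calls.

## Working session

There is one attempt and no reset: what is moved stays moved. The work goes in short steps, Python scripts to look and compute and a shell command to move; the robot and the scene stay as the last step left them, time stands still between calls to the robot, and variables do not carry over. Pictures are saved under pics/ and viewed, at most 10 in all, crops included, and the job is handed in when it is done.

```bash
mkdir -p pics
python3 - <<'E'
from workcell import ctrl, optics
import cv2, numpy as np
for n in("scene","top"):
    im=optics.get_image(n); cv2.imwrite(f"pics/{n}0.png",im[:,:,::-1])
    m=optics.camera_model(n); print(n,m['fov_y'],m['cx'],m['cy'],{k:v for k,v in m.items() if k not in('view',)}); print(np.round(m['view'],3).tolist())
m=optics.camera_model("wrist");print(m)
o=ctrl.get_obs();print(o['t'],o['ee_pos'],o['orientation'],o['width'])
E
```

```text
scene 48.82922427089144 252.40382057729022 187.34805208551313 {'fov_y': 48.82922427089144, 'cx': 252.40382057729022, 'cy': 187.34805208551313}
[[0.86, 0.51, 0.003, -531.452], [-0.386, 0.646, 0.659, 197.857], [0.334, -0.568, 0.752, -1456.574], [0.0, 0.0, 0.0, 1.0]]
top 52.60511058241204 256.2516683643106 186.57932378755393 {'fov_y': 52.60511058241204, 'cx': 256.2516683643106, 'cy': 186.57932378755393}
[[0.004, -1.0, 0.007, -2.889], [0.984, 0.005, 0.176, -596.028], [-0.176, 0.007, 0.984, -946.996], [0.0, 0.0, 0.0, 1.0]]
{'fov_y': 65.70646984690485, 'cx': 249.4097233804549, 'cy': 186.9040968137216, 'hand_eye': array([[-8.70624530e-04,  9.65196717e-01,  2.61523496e-01,
         7.05949127e+01],
       [ 9.99999330e-01,  1.03979344e-03, -5.08486871e-04,
         2.48437013e-01],
       [-7.62720274e-04,  2.61522878e-01, -9.65196976e-01,
        -1.61986245e+02],
       [ 0.00000000e+00,  0.00000000e+00,  0.00000000e+00,
         1.00000000e+00]])}
0.1 [208.10079308 588.79917199 221.97457017] [-5.31110626e-01 -3.09611603e+00  2.17696179e-03] 87.7584615963209
```

View pics/top0.png

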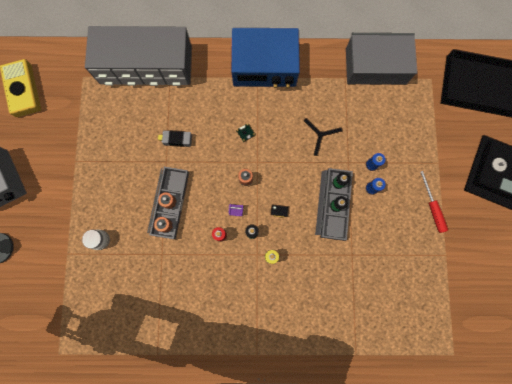

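View pics/scene0.png

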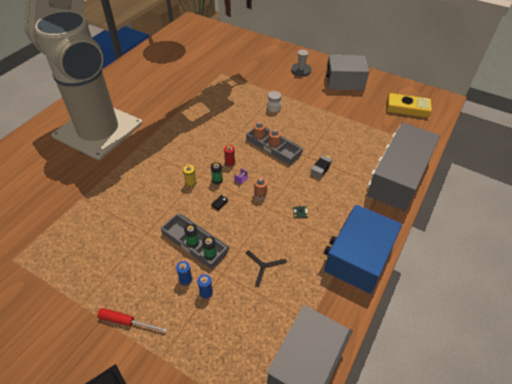

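Candidates in the top view for the fuse holder: green/black at (252,231), red at (219,234), yellow at (272,257), two blue at (376,161) and (376,186), and stored ones at (342,180) and (340,204). The choice is the green one at (252,231). For the motor, the loose one is at (246,178), with stored ones at (166,201) and (163,225). The free cells look to be (175,180) in the left motor bin and (336,228) in the right fuse bin.

```bash
cat > h.py <<'E'
from workcell import ctrl, optics
import cv2, numpy as np
from scipy.optimize import least_squares
from scipy.spatial.transform import Rotation as R
def pose():
    o=ctrl.get_obs(); T=np.eye(4); T[:3,:3]=R.from_rotvec(o['orientation']).as_matrix(); T[:3,3]=o['ee_pos']; return T
def proj(n,P,T=None):
    m=optics.camera_model(n); f=192/np.tan(np.radians(m['fov_y'])/2)
    V=m['view'] if T is None else np.linalg.inv(T@m['hand_eye'])
    p=np.c_[P,np.ones(len(P))]@V.T; x,y,z=p[:,0],-p[:,1],-p[:,2]
    if T is None: u,v=f*x/z,f*y/z
    else:
        r=np.hypot(x,y); th=np.arctan2(r,z); u,v=f*th*x/r,f*th*y/r
    return np.c_[u+m['cx'],v+m['cy']]
a=np.linspace(0,2*np.pi,40)
def cyl(x,y,segs): return np.vstack([np.c_[x+r*np.cos(a),y+r*np.sin(a),0*a+z] for r,z in segs])
SEG={'motor':[(17,0),(19,8),(19,58),(4,70)],'fuse_holder':[(17,0),(17,64),(8,68),(5,72)]}
def fit(n,kind,ext,x0,T=None,z0=0):
    def f(p):
        q=proj(n,cyl(p[0],p[1],SEG[kind])+[0,0,z0],T); return (q.max(0)+q.min(0))/2-ext[:2]
    return least_squares(f,x0).x
def rect(im,n,cx,cy,z,w=100,s=3,T=None):
    # metric view: row down=-x, col right=-y
    g=np.arange(-w,w,1/s)[::-1]; X,Y=np.meshgrid(cx+g,cy+g,indexing='ij')
    q=proj(n,np.c_[X.ravel(),Y.ravel(),0*X.ravel()+z],T).reshape(X.shape+(2,)).astype('float32')
    return cv2.remap(im,q[...,0],q[...,1],cv2.INTER_CUBIC)
def ray(n,uv,z):
    return least_squares(lambda p:proj(n,np.array([[p[0],p[1],z]]))[0]-uv,[600,0]).x
E
python3 - <<'E'
from h import *
im=optics.get_image("top")
for k in SEG:
    for d in optics.masks_of(k,"top"):
        print(k,round(d['conf'],2),np.round(d['extent'],1),fit("top",k,np.array(d['extent']),[600,0]).round(1))
cs=[ray("top",c,30) for c in [(169,204),(335,205)]]; print(cs)
ims=[rect(im,"top",*c,30,100,2) for c in cs]
cr=cv2.resize(im[160:275,200:292],None,fx=400/115,fy=400/115,interpolation=cv2.INTER_CUBIC)
ims=[cv2.resize(i,(240,240)) if 0 else i[:,80:320] for i in ims]
o=np.hstack(ims+[cr[:400,:320]]); cv2.imwrite("pics/c1.png",o[:,:,::-1]);print(o.shape)
E
```

```text
motor 0.66 [244.9 176.4  12.3  17.3] [626.2  29.1]
motor 0.21 [246.8 130.2  17.6  14.8] [753.6  25.2]
fuse_holder 0.59 [271.  255.6  18.3  14.9] [421.2 -38.1]
fuse_holder 0.53 [252.4 233.   11.6  17.2] [477.8   8.9]
fuse_holder 0.45 [217.2 232.6  16.3  16.7] [478.5  98.9]
[array([552.83673349, 227.01992448]), array([ 552.2272722 , -206.66925554])]
(400, 800, 3)
```

View pics/c1.png

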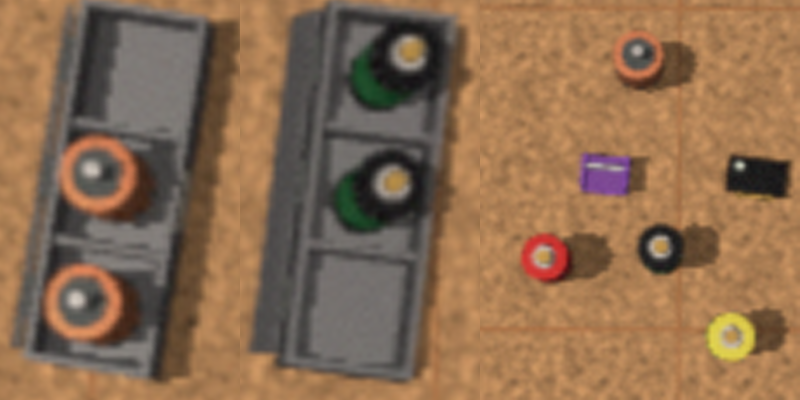

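The crop shows both free cells: the motor bin's +x end cell, with its centre at crop (138,70), and the fuse bin's -x end cell at (356,310). The black-capped fuse holder is at (660,247), the red and yellow decoys at (545,257) and (731,336), and the loose motor at (638,58).

From the rim corners:
- **Motor cell:** about (617.7, 218), yaw 9.2°.
- **Fuse cell:** about (497.2, -204.8), yaw 7.2°.

I'll move above the motor.

```bash
cat >> h.py <<'E'
def to(x,y,z,yaw=None):
    T=pose(); d=T[:3,:3].T@(np.array([x,y,z])-T[:3,3]); w=np.degrees(np.arctan2(T[0,1],T[1,1]))
    print('pos',T[:3,3].round(1),'yaw',round(w,2),'tilt',T[:2,2].round(4),'shift units',(d/40).round(3), 'turn z', None if yaw is None else round((yaw-w)/6,3))
E
python3 -m jog '[[0,0,0,0,0,-0.85,1],[0,0,0,0,0,-0.85,1],[-0.84,-0.81,0,0,0,0,1],[-0.84,-0.81,0,0,0,0,1],[-0.84,-0.81,0,0,0,0,1],[-0.84,-0.81,0,0,0,0,1],[-0.84,-0.81,0,0,0,0,1],[-0.84,-0.81,0,0,0,0,1],[-0.84,-0.81,0,0,0,0,1],[-0.84,-0.81,0,0,0,0,1],[-0.84,-0.81,0,0,0,0,1],[-0.84,-0.81,0,0,0,0,1],[-0.84,-0.81,0,0,0,0,1],[-0.84,-0.81,0,0,0,0,1],[-0.84,-0.81,0,0,0,0,1],[-0.84,-0.81,0,0,0,0,1],[-0.84,-0.81,0,0,0,0,1],[0,0,0,0,0,0,1],[0,0,0,0,0,0,1]]'
python3 - <<'E'
from h import *
T=pose(); im=optics.get_image("wrist"); cv2.imwrite("pics/w1.png",im[:,:,::-1])
for k in SEG:
    for d in optics.masks_of(k,"wrist"):
        print(k,round(d['conf'],2),np.round(d['extent'],1),fit("wrist",k,np.array(d['extent']),[600,20],T).round(1))
to(626,29,180,9.2)
E
```

```text
t: 2.15
ee_pos: [627.4, 27.6, 222.1]
orientation: [-0.257, -3.13, -0.0]
ft_force: [0.1, 0.0, -0.9]
width: 88.1
grasp_force: 0.0
motor 0.66 [255.7 167.8  31.9  37.7] [627.8  35. ]
motor 0.2 [ 64.7 147.8  41.3  32. ] [ 554.5 -215.7]
fuse_holder 0.93 [214.4  51.1  32.5  31.9] [484.7  11.8]
fuse_holder 0.83 [288.1  34.6  35.1  42.2] [477.8  97.2]
fuse_holder 0.69 [166.8  14.4  39.8  28.9] [424.5 -37.8]
pos [626.5  29.5 222.5] yaw 9.2 tilt [-0.0009  0.0002] shift units [ 0.01  -0.014  1.062] turn z -0.001
```

View pics/w1.png

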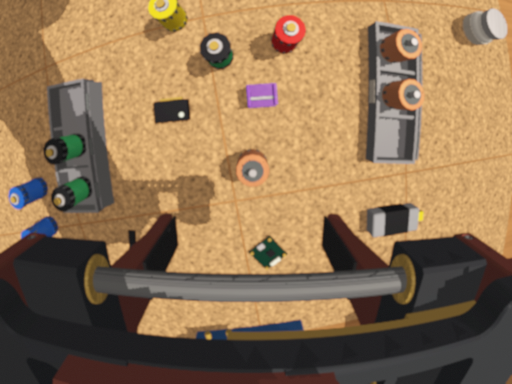

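The wrist view shows the loose motor at about (253,169) and the chosen fuse holder with a green barrel at (216,50). Both free cells are seen empty, at (398,140) and about (77,105). I'll refine the positions with a rectified overlay.

Run:
```python
from h import *
T=pose(); im=cv2.imread("pics/w1.png")
print('motor',fit("wrist",'motor',np.array([253,169]),[626,30],T))
def hull(k,x,y,z0=0):
    q=proj("wrist",cyl(x,y,SEG[k])+[0,0,z0],T); return cv2.convexHull(q.astype('float32'))[:,0]
c=im.copy(); S=4
def draw(img,h,o,col): cv2.polylines(img,[((h-o+.5)*S).astype(int)],True,col,1)
def box(c0,yaw):
    u=np.array([np.cos(np.radians(yaw)),-np.sin(np.radians(yaw))]); v=np.array([-u[1],u[0]])
    P=[[*(np.array(c0)+sx*28*u+sy*28*v),30] for sx,sy in((1,1),(1,-1),(-1,-1),(-1,1))]
    return proj("wrist",np.array(P),T)
tiles=[]
for o,items in [((205,125),[(hull('motor',626.5,31),(255,0,0))]),((350,85),[(box((617.7,218),9.2),(0,0,255))]),((40,60),[(box((497.2,-204.8),7.2),(0,0,255))]),((170,10),[(hull('fuse_holder',479,9),(255,0,0))])]:
    t=cv2.resize(im[o[1]:o[1]+75,o[0]:o[0]+95],None,fx=S,fy=S,interpolation=cv2.INTER_CUBIC)
    for h,cl in items: draw(t,h,np.array(o),cl)
    tiles.append(t)
cv2.imwrite("pics/c2.png",np.vstack([np.hstack(tiles[:2]),np.hstack(tiles[2:])]))
```

```text
motor [627.96918093  33.65067698]
```

View pics/c2.png

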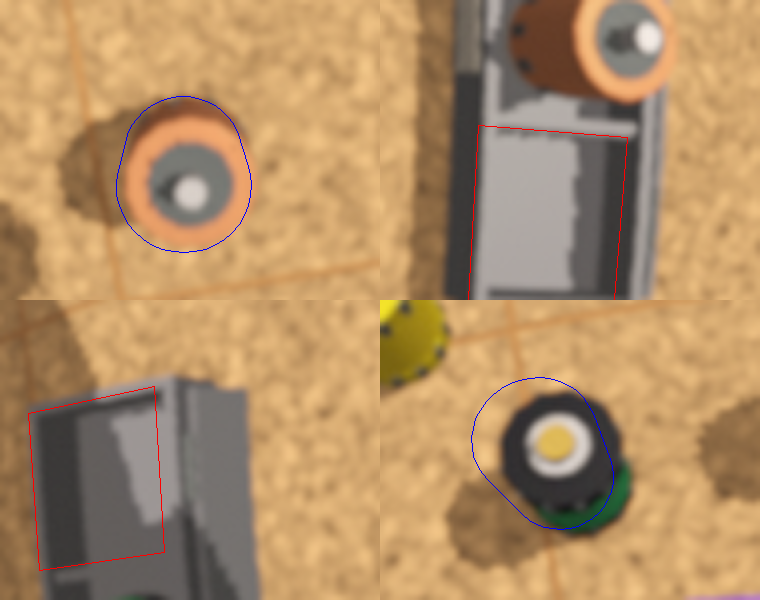

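The overlay puts the motor within about 2 mm of (626, 31), and the cell boxes agree with the pictures to about 3 mm. I'll descend and grip the motor.

```bash
python3 -m jog '[[0.02,0.05,0.8,0,0,0,1],[0,0,0.8,0,0,0,1],[0,0,0.8,0,0,0,1],[0,0,0.8,0,0,0,1],[0,0,0.8,0,0,0,1],[0,0,0.4,0,0,0,1],[0,0,0.36,0,0,0,1],[0,0,0,0,0,0,1],[0,0,0,0,0,0,0],[0,0,0,0,0,0,0],[0,0,0,0,0,0,0],[0,0,0,0,0,0,0],[0,0,0,0,0,0,0],[0,0,0,0,0,0,0],[0,0,0,0,0,0,0],[0,0,0,0,0,0,0]]'
python3 -c "
from h import *
to(618,219,140,9.2)"
```

```text
t: 3.9
ee_pos: [627.0, 30.5, 32.4]
orientation: [0.254, 3.131, -0.0]
ft_force: [0.1, -0.3, 1.7]
width: 37.8
grasp_force: 30.0
pos [627.   30.5  32.4] yaw 9.27 tilt [ 0.0002 -0.    ] shift units [ 0.982  4.614 -2.691] turn z -0.012
```

```bash
python3 -m jog '[[0,0,-0.3,0,0,0,0],[0,0,-0.8,0,0,0,0],[0,0,-0.8,0,0,0,0],[0,0,-0.8,0,0,0,0],[0.14,0.66,0,0,0,0,0],[0.14,0.66,0,0,0,0,0],[0.14,0.66,0,0,0,0,0],[0.14,0.66,0,0,0,0,0],[0.14,0.66,0,0,0,0,0],[0.14,0.66,0,0,0,0,0],[0.14,0.64,0,0,0,0,0],[0,0,0,0,0,0,0],[0,0,0,0,0,0,0]]'
python3 - <<'E'
from h import *
T=pose(); im=optics.get_image("wrist"); to(618,219,37,9.2)
S=2;c=cv2.resize(im,None,fx=S,fy=S,interpolation=cv2.INTER_CUBIC)
def box(c0,yaw,h,z):
    u=np.array([np.cos(np.radians(yaw)),-np.sin(np.radians(yaw))]); v=np.array([-u[1],u[0]])
    P=[[*(np.array(c0)+sx*h*u+sy*h*v),z] for sx,sy in((1,1),(1,-1),(-1,-1),(-1,1))]
    return proj("wrist",np.array(P),T)
for b in (box((618,219),9.2,28,30),): cv2.polylines(c,[(S*b).astype(int)],True,(255,0,0),1)
p=T[:3,3]
q=proj("wrist",cyl(p[0],p[1],SEG['motor'])+[0,0,p[2]-32.4],T)
cv2.polylines(c,[(S*cv2.convexHull(q.astype('float32'))).astype(int)],True,(0,0,255),1)
cv2.imwrite("pics/w2.png",c[0:560,150:800,::-1])
E
```

```text
t: 5.2
ee_pos: [617.6, 218.7, 140.6]
orientation: [-0.252, -3.131, 0.001]
ft_force: [0.2, 0.3, -1.5]
width: 37.3
grasp_force: 30.0
pos [617.7 218.  140.5] yaw 9.25 tilt [-0.0002 -0.0004] shift units [-0.004  0.027  2.588] turn z -0.008
```

View pics/w2.png

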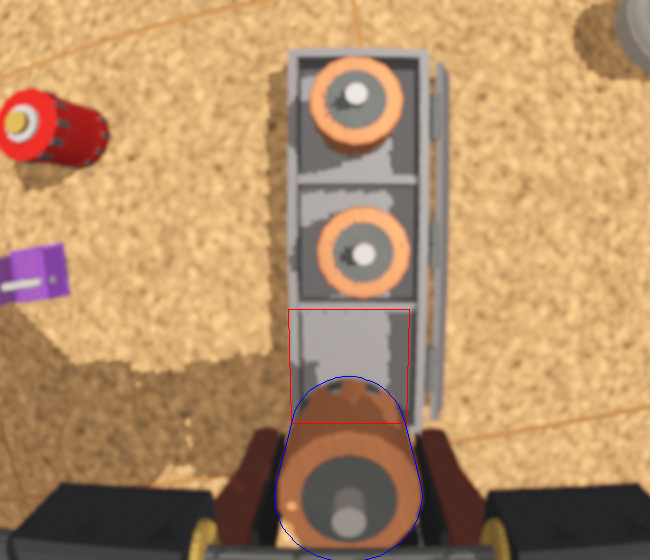

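The picture shows the held motor centred in the fingers at x≈349. The free cell's inner walls are at 298 and 417, so the cell centre is about 3.5 mm further along tool +y. I'll correct that and lower.

```bash
python3 -m jog '[[0,0.11,0,0,0,0,0],[0,0,0.6,0,0,0,0],[0,0,0.6,0,0,0,0],[0,0,0.6,0,0,0,0],[0,0,0.4,0,0,0,0],[0,0,0.25,0,0,0,0],[0,0,0.05,0,0,0,0],[0,0,0.03,0,0,0,0],[0,0,0,0,0,0,0],[0,0,0,0,0,0,0]]'
python3 -m jog '[[0,0,0.02,0,0,0,0],[0,0,0,0,0,0,0]]'
python3 -c "
from h import *
o=ctrl.get_obs();print(o['ft_force'],o['moment']);to(618,219,36.4,9.2)"
```

```text
t: 6.25
ee_pos: [619.2, 223.0, 40.1]
orientation: [0.254, 3.13, 0.001]
ft_force: [1.4, 0.6, -1.5]
width: 37.6
grasp_force: 30.0
t: 6.45
ee_pos: [618.8, 222.9, 38.7]
orientation: [0.254, 3.131, 0.0]
ft_force: [0.4, -0.1, -1.7]
width: 37.4
grasp_force: 30.0
[ 0.37369886 -0.05853518 -1.70435062] [0.01793517 0.10737326 0.01469559]
pos [618.8 222.9  38.7] yaw 9.27 tilt [0.0006 0.0002] shift units [ 0.004 -0.099  0.057] turn z -0.011
```

```bash
python3 -m jog '[[0,0,0.03,0,0,0,0],[0,0,0,0,0,0,0]]'
python3 -m jog '[[0,0,0.02,0,0,0,0],[0,0,0,0,0,0,0]]'
python3 -m jog '[[0,0,0.02,0,0,0,0],[0,0,0,0,0,0,0]]'
```

```text
t: 6.65
ee_pos: [618.5, 222.8, 37.0]
orientation: [-0.254, -3.131, 0.0]
ft_force: [-0.0, -0.0, -1.7]
width: 37.4
grasp_force: 30.0
t: 6.85
ee_pos: [618.7, 222.8, 36.4]
orientation: [0.254, 3.131, 0.0]
ft_force: [-0.3, 0.3, 1.5]
width: 37.1
grasp_force: 30.0
t: 7.05
ee_pos: [618.8, 222.8, 36.3]
orientation: [0.254, 3.131, 0.0]
ft_force: [-2.3, -1.2, 7.3]
width: 37.4
grasp_force: 30.0
```

Floor contact. I'll release, rise, and look.

```bash
python3 -m jog '[[0,0,-0.01,0,0,0,0],[0,0,0,0,0,0,0.6],[0,0,0,0,0,0,0.9],[0,0,0,0,0,0,1],[0,0,0,0,0,0,1],[0,0,0,0,0,0,1],[0,0,0,0,0,0,1],[0,0,-0.4,0,0,0,1],[0,0,-0.8,0,0,0,1],[0,0,-0.8,0,0,0,1],[0,0,-0.8,0,0,0,1],[0,0,-0.8,0,0,0,1],[0,0,-0.8,0,0,0,1],[0,0,0,0,0,0,1]]'
python3 - <<'E'
from h import *
im=optics.get_image("wrist"); cv2.imwrite("pics/w3.png",im[:,:,::-1])
to(480,10,200,7.2)
E
```

```text
t: 8.45
ee_pos: [621.4, 223.7, 218.5]
orientation: [0.253, 3.122, 0.006]
ft_force: [0.4, 0.1, 0.8]
width: 87.7
grasp_force: 0.0
pos [620.2 223.3 215.8] yaw 9.27 tilt [0.0059 0.002 ] shift units [ 2.601 -5.828  0.365] turn z -0.345
```

View pics/w3.png

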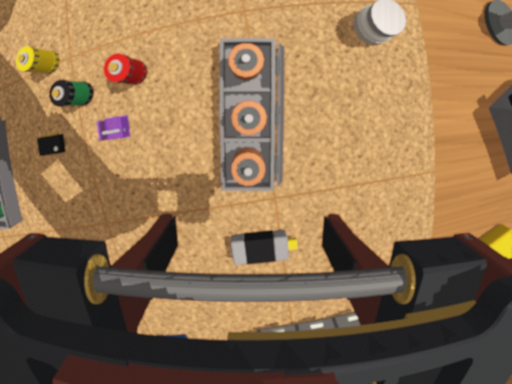

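The motor stands in the third cell at (249,168), upright. Next, the fuse holder.

```bash
python3 -m jog '[[0.32,-0.73,0.05,0,0,-0.34,1],[0.32,-0.73,0.05,0,0,0,1],[0.32,-0.73,0.05,0,0,0,1],[0.32,-0.73,0.05,0,0,0,1],[0.32,-0.73,0.05,0,0,0,1],[0.32,-0.73,0.05,0,0,0,1],[0.32,-0.73,0.05,0,0,0,1],[0.32,-0.73,0.05,0,0,0,1],[0,0,0,0,0,0,1],[0,0,0,0,0,0,1]]'
python3 - <<'E'
from h import *
T=pose(); im=optics.get_image("wrist"); to(480,10,34,7.2)
for d in optics.masks_of('fuse_holder',"wrist"): print(round(d['conf'],2),np.round(d['extent'],1),fit("wrist",'fuse_holder',np.array(d['extent']),[480,10],T).round(1))
S=2;c=cv2.resize(im,None,fx=S,fy=S,interpolation=cv2.INTER_CUBIC)
q=proj("wrist",cyl(480,12,SEG['fuse_holder']),T)
cv2.polylines(c,[(S*cv2.convexHull(q.astype('float32'))).astype(int)],True,(0,0,255),1)
cv2.imwrite("pics/w4.png",c[100:600,150:800,::-1])
E
```

```text
t: 9.5
ee_pos: [486.2, 4.2, 195.6]
orientation: [-0.2, -3.135, -0.0]
ft_force: [-0.4, -1.1, 0.6]
width: 88.0
grasp_force: 0.0
pos [486.8   4.7 195.8] yaw 7.26 tilt [-0.0001  0.0002] shift units [0.185 0.109 4.044] turn z -0.011
0.96 [257.4 170.6  35.5  39.5] [484.1  12.9]
0.61 [332.9 157.3  39.8  34.8] [479.3  99.2]
0.61 [201.2 120.3  39.   32.3] [420.9 -38.4]
```

View pics/w4.png

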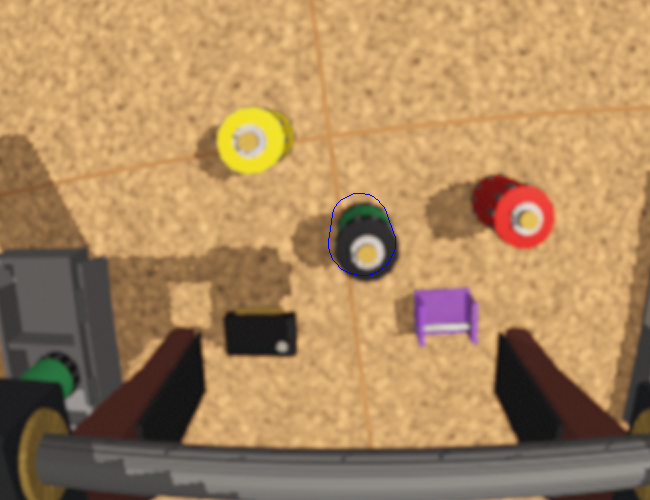

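The fuse holder (green barrel, black cap) is at crop (364,243), about (483, 13.5). The finger paths clear the mount and the red one. I'll descend and grip.

```bash
python3 -m jog '[[0.12,0.21,0.5,0,0,0,1],[0,0,0.8,0,0,0,1],[0,0,0.8,0,0,0,1],[0,0,0.8,0,0,0,1],[0,0,0.6,0,0,0,1],[0,0,0.4,0,0,0,1],[0,0,0.14,0,0,0,1],[0,0,0,0,0,0,1],[0,0,0,0,0,0,0],[0,0,0,0,0,0,0],[0,0,0,0,0,0,0],[0,0,0,0,0,0,0],[0,0,0,0,0,0,0],[0,0,0,0,0,0,0],[0,0,0,0,0,0,0],[0,0,0,0,0,0,0]]'
python3 -c "
from h import *
to(497,-203,140,7.2)"
```

```text
t: 11.2
ee_pos: [483.0, 13.4, 34.3]
orientation: [0.198, 3.135, -0.0]
ft_force: [-0.5, 0.1, 1.3]
width: 33.5
grasp_force: 30.0
pos [483.   13.4  34.3] yaw 7.23 tilt [ 0. -0.] shift units [-1.029 -5.324 -2.642] turn z -0.005
```

```bash
python3 -m jog '[[0,0,-0.3,0,0,0,0],[0,0,-0.8,0,0,0,0],[0,0,-0.8,0,0,0,0],[0,0,-0.75,0,0,0,0],[-0.13,-0.66,0,0,0,0,0],[-0.13,-0.66,0,0,0,0,0],[-0.13,-0.66,0,0,0,0,0],[-0.13,-0.66,0,0,0,0,0],[-0.13,-0.66,0,0,0,0,0],[-0.13,-0.66,0,0,0,0,0],[-0.13,-0.66,0,0,0,0,0],[-0.12,-0.66,0,0,0,0,0],[0,0,0,0,0,0,0],[0,0,0,0,0,0,0]]'
python3 - <<'E'
from h import *
T=pose(); im=optics.get_image("wrist"); to(497.2,-204,38.3,7.2)
S=2;c=cv2.resize(im,None,fx=S,fy=S,interpolation=cv2.INTER_CUBIC)
def box(c0,yaw,h,z):
    u=np.array([np.cos(np.radians(yaw)),-np.sin(np.radians(yaw))]); v=np.array([-u[1],u[0]])
    P=[[*(np.array(c0)+sx*h*u+sy*h*v),z] for sx,sy in((1,1),(1,-1),(-1,-1),(-1,1))]
    return proj("wrist",np.array(P),T)
for b in (box((497.2,-204),7.2,28,30),): cv2.polylines(c,[(S*b).astype(int)],True,(255,0,0),1)
p=T[:3,3]
q=proj("wrist",cyl(p[0],p[1],SEG['fuse_holder'])+[0,0,p[2]-34.3],T)
cv2.polylines(c,[(S*cv2.convexHull(q.astype('float32'))).astype(int)],True,(0,0,255),1)
cv2.imwrite("pics/w5.png",c[100:600,150:800,::-1])
E
```

```text
t: 12.6
ee_pos: [496.9, -201.3, 140.6]
orientation: [-0.2, -3.135, -0.0]
ft_force: [-1.3, 0.3, -0.4]
width: 33.4
grasp_force: 30.0
pos [ 496.8 -200.7  140.5] yaw 7.26 tilt [-0.0005  0.0004] shift units [-0.021 -0.08   2.555] turn z -0.009
```

View pics/w5.png

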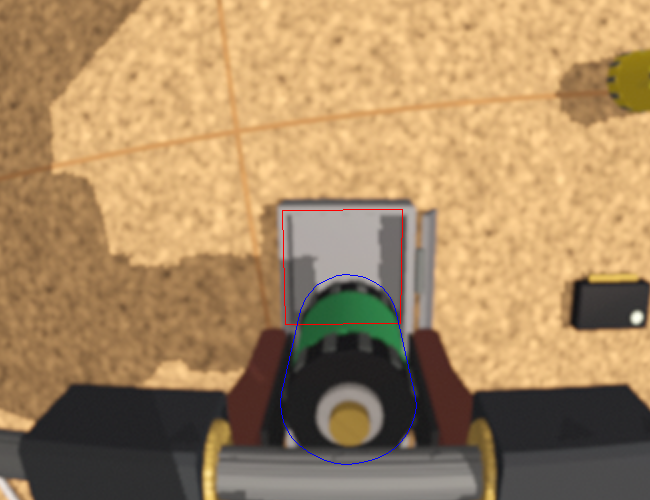

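The held fuse holder is centred at x≈349. The cell's inner walls are at 287 and 404, and the -x wall is at row 212, so only a 2 mm y correction is needed. Lowering.

```bash
python3 -m jog '[[-0.01,-0.04,0,0,0,0,0],[0,0,0.6,0,0,0,0],[0,0,0.6,0,0,0,0],[0,0,0.6,0,0,0,0],[0,0,0.4,0,0,0,0],[0,0,0.25,0,0,0,0],[0,0,0.05,0,0,0,0],[0,0,0.01,0,0,0,0],[0,0,0,0,0,0,0],[0,0,0,0,0,0,0]]'
python3 -m jog '[[0,0,0.02,0,0,0,0],[0,0,0,0,0,0,0],[0,0,0,0,0,0,0]]'
```

```text
t: 13.65
ee_pos: [498.0, -203.1, 40.7]
orientation: [0.198, 3.134, -0.001]
ft_force: [0.4, 0.7, -1.1]
width: 33.5
grasp_force: 30.0
t: 13.95
ee_pos: [497.5, -203.0, 39.3]
orientation: [0.198, 3.135, -0.0]
ft_force: [-0.3, -0.1, -0.9]
width: 33.7
grasp_force: 30.0
```

```bash
python3 -m jog '[[0,0,0.02,0,0,0,0],[0,0,0,0,0,0,0],[0,0,0,0,0,0,0]]'
python3 -m jog '[[0,0,0.015,0,0,0,0],[0,0,0,0,0,0,0],[0,0,0,0,0,0,0]]'
```

```text
t: 14.25
ee_pos: [497.6, -203.0, 38.3]
orientation: [0.198, 3.135, -0.0]
ft_force: [0.5, -0.1, 0.0]
width: 33.2
grasp_force: 30.0
t: 14.55
ee_pos: [497.6, -202.9, 38.3]
orientation: [0.198, 3.135, -0.0]
ft_force: [-0.9, -0.1, 6.5]
width: 33.0
grasp_force: 30.0
```

```bash
python3 -m jog '[[0,0,-0.01,0,0,0,0],[0,0,0,0,0,0,0.6],[0,0,0,0,0,0,0.9],[0,0,0,0,0,0,1],[0,0,0,0,0,0,1],[0,0,0,0,0,0,1],[0,0,0,0,0,0,1],[0,0,-0.4,0,0,0,1],[0,0,-0.8,0,0,0,1],[0,0,-0.8,0,0,0,1],[0,0,-0.8,0,0,0,1],[0,0,-0.8,0,0,0,1],[0,0,-0.8,0,0,0,1],[-0.6,0,0,0,0,0,1],[-0.6,0,0,0,0,0,1],[0,0,0,0,0,0,1],[0,0,0,0,0,0,1]]'
python3 - <<'E'
from h import *
w=optics.get_image("wrist"); s=optics.get_image("scene")
c=np.hstack([w[:300,:400],s[60:360,100:500]]); cv2.imwrite("pics/f.png",c[:,:,::-1])
E
```

```text
t: 16.25
ee_pos: [544.4, -208.6, 213.5]
orientation: [-0.197, -3.134, -0.001]
ft_force: [-0.0, 0.1, -0.3]
width: 87.6
grasp_force: 0.0
```

View pics/f.png

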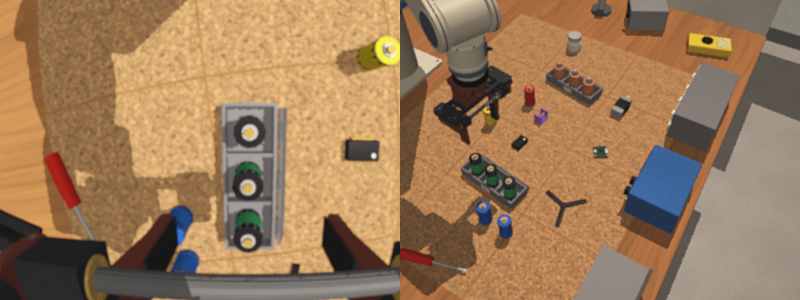

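The wrist view shows three fuse holders upright in the right bin, the new one at (249,132). The scene view shows three motors in the other bin, with nothing else disturbed.

```bash
python3 -c "
from workcell import ctrl
print(ctrl.close_job())"
```

```text
the job is handed in; nothing more can be done
None
```

The motor and the fuse holder are each standing upright in the free cell of their own bin, nothing else looks moved in the last pictures, and the job was handed in at about 16 s of the 46 s allowed.

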